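# Index the swing drill guide and prove it with the gauge pin

## Robot

A 6-joint arm with a two-finger parallel gripper is mounted at the origin on the work surface. World frame = base frame: x ahead of the robot, y to its left, z up, the work surface at z = 0. Lengths are in m, angles in degrees, forces in N, time in s.
With the tool pointing down it reaches from about 0.325 to 0.85 m from the base axis. Payload 15.5 kg.
Tool frame: the origin (TCP) lies midway between the tips of the shut fingers; the grasp point (between the pads) lies 19 mm behind it; z points along the fingers, y is the line along which they close (so a half turn about z gives the same grasp; the last joint's range is limited). The gripper opens to 91 mm and grips with 3 to 60 N. Pads are 32 mm wide; open, the fingers measure 118 mm over their backs; the gripper's body (76 mm by 178 mm) begins 60 mm behind the grasp point.
Start: joints at [63.627, 28.281, 77.091, -0, 74.628, -5.472], TCP at [0.223, 0.584, 0.214] pointing down, gripper open.
Joint ranges: [-166.48, 166.48], [-47.26, 123.95], [12.59, 153.08], [-70.14, 250.14], [6.76, 159.57], [-176.63, 176.63]. Speed limits (degrees/s): [108.29, 108.29, 147.25, 172.46, 172.46, 172.46].

## Interface

Orientations are given as a 3x3 rotation matrix whose columns are the frame's x, y, z axes.
In Python, from bench import ctrl gives the robot as it stands. The module is installed in compiled form; this text tells all that it offers. Calls block until the motion is done:
- ctrl.goto(position, orientation): joint-space move of the TCP to a pose.
- ctrl.move_l(position, vel=0.15, ori=None, contact_N=None): straight line of the TCP; ori=None keeps the orientation; vel is the mean speed in m/s. With contact_N (N) it stops when the force on the tool has changed by that much, and returns True; else False.
- ctrl.movej(angles): joint-space move.
- ctrl.command_gripper(opening): opening from 0.0 (shut) to 1.0 (fully open); the grip force is fixed at half the most; returns when the fingers have stopped.
- ctrl.sleep(seconds).
- ctrl.ik(position, orientation): joint angles nearest the present ones, or None.
- ctrl.read_camera(name): name is "side" or "top" or "wrist"; returns the picture (420x560x3 uint8, blue, green, red); there is no depth.
- ctrl.camera_params(name): a dict with "fx", "fy", "cx", "cy" (pixels), "pose" (4x4, takes a point from camera to world coordinates); the wrist camera has in their place "T_tool_cam" (4x4, takes a point from camera to tool coordinates, whose origin is the TCP and whose axes are the flange's). Camera axes: x right, y up, looking along -z (the intrinsics and any distortion apply to the point x, -y, -z); pixel columns grow to the right and rows downward; lengths in m; the calibration is good to about 2 mm. A picture is of the moment at which its call begins: read the wrist's pose just before it. camera_params takes no time and is no camera call.
A pose or a line that the arm cannot do raises ctrl.MotionError and nothing moves.
- ctrl.sign_off(): hands the job in; it is judged then, once.
Readings, each from a call of its own:
- ctrl.current_t(): time.
- ctrl.current_q(): joint angles.
- ctrl.current_dq(): joint speeds.
- ctrl.current_effort(): joint torques, N m.
- ctrl.current_tool_pos(): TCP position.
- ctrl.current_eef_rot(): TCP orientation.
- ctrl.current_contact_force(): force on the tool from outside, world axes, zero at the start.
- ctrl.current_wrist_torque(): the same for the moment, N m.
- ctrl.current_grip_width(): opening from 0.0 (shut) to 1.0 (fully open).
- ctrl.current_grasp_force(): force on a finger pad.
Only numpy, scipy, OpenCV 4.12 (cv2) and the standard library are available. Lean on these libraries where they do the work, as an engineer would, in place of code of your own. Each camera call takes 0.05 s, during which the arm holds its last target. There are 200 camera calls.

## Task

On the swing drill jig, pull the spring plunger up by its black knob, swing the arm until its guide bush stands over the one bored workpiece, and let the plunger snap fully home in that hole. Then take the longest gauge pin from the wooden stand and put it down through the guide bush and both flanges of the workpiece until its head rests on the bush, and let go. Leave the other two pins, the jar and the wrench where they are.

Things in the scene. Friction and masses are not known exactly. Their poses are not given: they have to be found in the camera images.
- fixture: Swing drill jig: fixed steel base plate 214 x 210 x 30 mm. Origin: on the upright pivot axis (z) at the underside; plate spans x -105 to +109, y +-105 mm. Four stations on a 100 mm circle about the pivot, at -60, -30, +30, +60 deg from its x, each carry a 34 mm round, 50 mm high aluminium piece (tops 80 mm above the bench): three solid blanks and the bored workpiece, in any order.
- swing_arm (a joint): Arm angle about the upright pivot, rad, counter-clockwise from above positive; 0 = start hole, other holes at -60, -30, +30, +60 deg; stops at +-1.25. At 0 the bush points along the jig's +x, the plunger along -x; at angle a the bush is over the station at a. Play in a hole about +-0.01 rad; light friction (1 N at the knob), stays where left.
- plunger (a joint): Lift of the spring plunger, m: 0 fully home, 0.022 at its upper stop. The round-nosed 11 mm pin leaves the hole at 0.014; the spring pulls down with 5 N at 0 and 9.5 N at 0.018 and returns it when let go.
- plunger_knob (a point): Middle of the plunger's black round knob: 26 mm across, 36 mm high, upright, 85 mm from the pivot on the low bar, 78 mm above the bench when home (its underside 14 mm above the low bar; only the stem and an 8 mm high collar between). It rises with the plunger and travels and turns with the arm.
- pivot_top (a point): Top of the arm's hub on the pivot axis, 111 mm above the bench; hub 44 mm across. From it a low bar (30 mm wide, top 46 mm above the bench) runs to the plunger and, on the opposite side, a high bar (30 mm wide, 93 to 105 mm above the bench) to the bush.
- start_hole (a point): Mouth of the index hole where the plunger starts, in the plate's top 30 mm above the bench, 85 mm from the pivot towards the jig's -x. Five such blind holes, 13 mm across, lie on this circle: this one and those 30 and 60 deg to either side.
- bush_top (a point): Centre of the guide bush's top face at the other end of the arm, 100 mm from the pivot, 115 mm above the bench. Bush 34 mm across, 25 mm high, upright through bore 13 mm.
- fork_bore (a point): Centre of the top face of the bored workpiece, 80 mm above the bench, fixed on one of the four stations. Two aluminium flanges 34 mm across and 12 mm thick, each with a 13 mm bore, one above the other with a 26 mm open gap held by three thin columns; its lower flange stands on the plate.
- long_pin_head (a point): Centre of the round head of the longest gauge pin, loose and upright in the stand at the start. Head 22 mm across, 44 mm high, dark steel; below it a plain 10 mm steel shaft 82 mm long with a tapered foot (taper 4 mm). About 120 g. Head centre is 104 mm above the foot's end and starts 109 mm above the bench.
- long_pin_tip (a point): Centre of the foot's end face of the longest gauge pin, 104 mm below its head centre along its axis.
- stand: Wooden pin stand 180 x 50 x 40 mm, fixed; origin at the centre of its underside, length along its x. Three holes 12 mm across and 35 mm deep at x = -60, 0, +60 mm, one pin in each, in any order.
- mid_pin_head (a point): Centre of the head of the middle-length gauge pin (same head, 62 mm shaft); starts 89 mm above the bench. To be left in the stand.
- short_pin_head (a point): Centre of the head of the short gauge pin (same head, 42 mm shaft); starts 69 mm above the bench. To be left in the stand.
- column: Fixed gauge column: upright 16 mm steel rod, top 200 mm above the bench, on a round foot 50 mm across and 30 mm high. Origin at the centre of its underside. An obstacle between jig and stand.
- jar: Loose clear jar, 48 mm across, 85 mm high, origin at the centre of its underside. To be left alone.
- wrench: Loose steel wrench about 170 mm long lying flat behind the work. To be left alone.
- long_pin: The longest gauge pin as a body; origin at the centre of its foot's end face, z along the shaft towards the head.
Mind the look-alikes: they are no part of the job. Leave any green look-alike of the long_pin alone.

How it is judged (in metres and radians):
On the way, in this order (a step that is already met when the one before it is completed fails the run):
1. the plunger is pulled up clear of its hole (value of joint plunger above 0.012 m), for 0.1 s.
2. the plunger is home again with the guide bush over the bored workpiece (value of joint plunger below 0.004 m and horizontal distance between bush_top and fork_bore below 0.004 m), for 0.2 s.
At the end, for the whole second after the job is handed in: Plunger home (within 4 mm) with the bush within 4 mm of the bored workpiece's axis; long pin upright (0.08 rad) and at rest through bush and both flanges, foot within 5 mm of the bore axis and over 42 mm below the workpiece's top (fully down: 47 mm) (all of step 2 and horizontal distance between long_pin_tip and fork_bore below 0.005 m and z of long_pin_tip in the frame of fork_bore below -0.042 m and angle between long_pin_tip's own z axis and vertical below 0.08 rad and linear speed of long_pin below 0.02 m/s); the robot touches nothing.
It fails at once if another pin is pulled or knocked (distance of any of mid_pin_head, short_pin_head from where it was at the start of the episode above 0.02 m).
It fails at once if the jar or the wrench is disturbed (distance of any of jar, wrench from where it was at the start of the episode above 0.02 m).
It also fails if it takes over 62 s, if anything falls off the work surface, if the arm or the gripper's body presses on something with over 40 N, if the wrist force passes 120 N, or if a joint passes its speed limit or range.

## Working session

There is one attempt and no reset: what is moved stays moved. The work goes in short steps, each a Python script; the robot and the scene stay as the last script left them, time stands still between calls to the robot, and variables do not carry over. Pictures are saved under pics/ and viewed, at most 10 in all, crops included, and the job is handed in when it is done.

```bash
mkdir -p pics
python3 - <<'E'
from bench import ctrl
import cv2,numpy as np
np.set_printoptions(precision=4,suppress=True)
for n in("top","side"):
    cv2.imwrite(f"pics/{n}0.png",ctrl.read_camera(n)); print(n,ctrl.camera_params(n))
print(ctrl.camera_params("wrist"),ctrl.current_tool_pos(),ctrl.current_eef_rot(),ctrl.current_t())
E
```

```text
top {'fx': 388.62698407418685, 'fy': 388.62698407418685, 'cx': 273.62749377064836, 'cy': 210.34545792474336, 'pose': array([[-0.1375,  0.9671, -0.2142,  0.3926],
       [-0.9905, -0.1344,  0.0292, -0.0234],
       [-0.0005,  0.2162,  0.9764,  0.9621],
       [ 0.    ,  0.    ,  0.    ,  1.    ]])}
side {'fx': 422.92512936306497, 'fy': 422.92512936306497, 'cx': 282.1210313836617, 'cy': 211.21663623624, 'pose': array([[ 0.6945,  0.5218, -0.4954,  0.2042],
       [-0.7193,  0.4857, -0.4968, -0.4118],
       [-0.0186,  0.7013,  0.7126,  0.6445],
       [ 0.    ,  0.    ,  0.    ,  1.    ]])}
{'fx': 306.9658000068688, 'fy': 306.9658000068688, 'cx': 278.5918452571896, 'cy': 205.96932331849644, 'T_tool_cam': array([[-0.    ,  0.9648,  0.2631,  0.074 ],
       [ 1.    ,  0.0001, -0.0003, -0.001 ],
       [-0.0004,  0.2631, -0.9648, -0.1719],
       [ 0.    ,  0.    ,  0.    ,  1.    ]])} [0.2228 0.5836 0.2134] [[-0.9342  0.3568 -0.0005]
 [ 0.3568  0.9342 -0.001 ]
 [ 0.0001 -0.0011 -1.    ]] 0.1
```

View pics/top0.png

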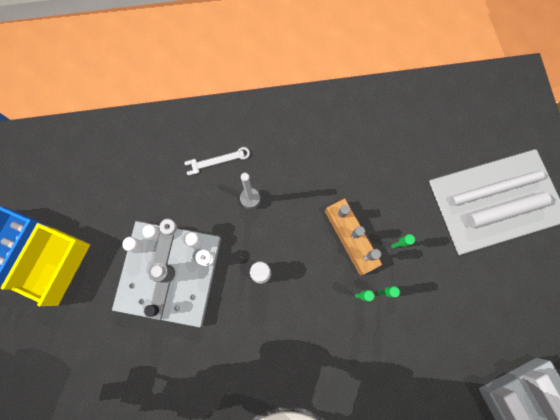

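View pics/side0.png

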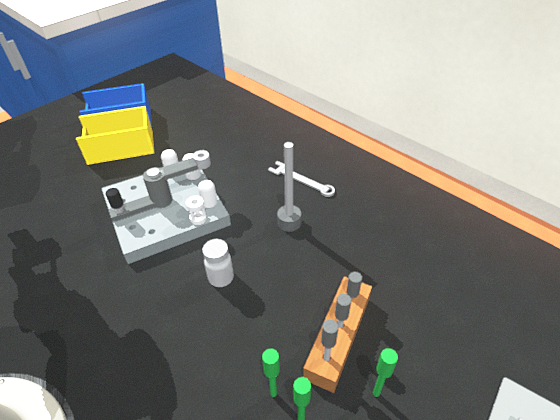

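```bash
cat > h.py <<'E'
from bench import ctrl
import cv2,numpy as np
np.set_printoptions(precision=4,suppress=True)
def ray(n,uv,T=None):
    p=ctrl.camera_params(n)
    M=p["pose"] if n!="wrist" else T@p["T_tool_cam"]
    d=np.array([(uv[0]-p["cx"])/p["fx"],-(uv[1]-p["cy"])/p["fy"],-1])
    return M[:3,3],M[:3,:3]@d
def plane(n,uv,z,T=None):
    o,d=ray(n,uv,T); return o+d*(z-o[2])/d[2]
def tool():
    T=np.eye(4);T[:3,:3]=ctrl.current_eef_rot();T[:3,3]=ctrl.current_tool_pos();return T
def down(yaw):  # tool y axis at heading yaw (rad), z down
    y=np.array([np.cos(yaw),np.sin(yaw),0]);z=np.array([0,0,-1.]);return np.c_[np.cross(y,z),y,z]
E
python3 - <<'E'
from h import *
for n,uv,z in [("pivot",(158,270),.111),("knob",(151,310),.096),("bush",(168,227),.115),("bored",(204,257),.08),("p1",(374,254),.131),("p2",(359,231),.111),("p3",(344,210),.091),("column",(245,176),.2),("jar",(260,268),.085)]:
    print(n,plane("top",uv,z))
for n,uv,z in [("pivot",(153,173),.111),("bored",(195,200),.08),("p1",(331,326),.131),("p1mid",(331,326),.111),("p2",(344,299),.111),("p3",(355,277),.091),("p3l",(355,277),.131)]:
    print('side',n,plane("side",uv,z))
a=cv2.resize(cv2.imread("pics/top0.png")[210:330,110:225],(400,417),interpolation=2)
b=cv2.resize(cv2.imread("pics/side0.png")[265:395,290:405],(390,417),interpolation=2)
b=cv2.resize(b,(390,417)); cv2.imwrite("pics/crop.png",np.hstack([a,b]))
E
```

```text
pivot [0.4826 0.2179 0.111 ]
knob [0.4007 0.2434 0.096 ]
bush [0.5733 0.1879 0.115 ]
bored [0.5007 0.1213 0.08  ]
p1 [ 0.4508 -0.2475  0.131 ]
p2 [ 0.5069 -0.2298  0.111 ]
p3 [ 0.5623 -0.2096  0.091 ]
column [0.6393 0.002  0.2   ]
jar [ 0.4583 -0.0012  0.085 ]
side pivot [0.4781 0.2184 0.111 ]
side bored [0.5036 0.1262 0.08  ]
side p1 [ 0.4504 -0.2519  0.131 ]
side p1mid [ 0.46   -0.2457  0.111 ]
side p2 [ 0.507  -0.2317  0.111 ]
side p3 [ 0.5624 -0.2124  0.091 ]
side p3l [ 0.5365 -0.2268  0.131 ]
```

View pics/crop.png

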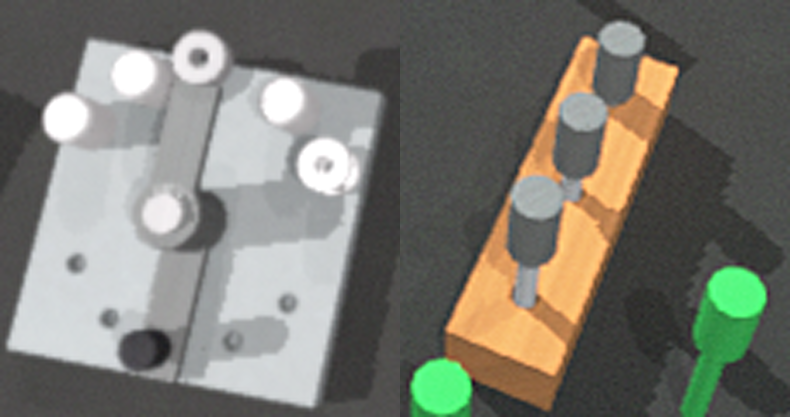

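Run:
```python
from h import *
a0=np.radians(-17.8); P=np.array([.481,.218,0])
def knob(a): return P-0.085*np.array([np.cos(a0+a),np.sin(a0+a),0])
for yaw in (a0+np.pi/2,a0-np.pi/2):
  for a in (0,-np.pi/3):
    print(ctrl.ik(knob(a)+[0,0,.08],down(yaw+a)))
print(knob(0))
yaw=a0+np.pi/2
ctrl.goto(knob(0)+[0.03,0,.2],down(yaw)); T=tool(); im=ctrl.read_camera("wrist")
cv2.imwrite("pics/w1.png",im); np.save("T1.npy",T); print(T,ctrl.current_t())
```

```text
[ 24.07    27.3502 107.3006  -0.      45.3492 -48.13  ]
[26.8383 32.1916 95.6658 -0.     52.1426 14.6383]
[ 24.07    27.3502 107.3006  -0.      45.3492 131.87  ]
[  26.8383   32.1916   95.6658   -0.       52.1426 -165.3617]
[0.4001 0.244  0.    ]
[[-0.9523  0.3051  0.0002  0.43  ]
 [ 0.3051  0.9523  0.0003  0.2448]
 [-0.0001  0.0003 -1.      0.2   ]
 [ 0.      0.      0.      1.    ]] 1.625
```

View pics/w1.png

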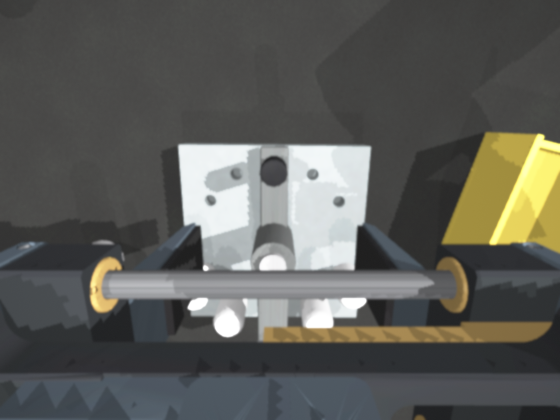

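The wrist view shows the four free index holes at about (236,174), (313,174), (211,201), (339,201), the black knob at (273,171), and the plate square to the tool. I'll fit the pivot from the hole blobs.

Run:
```python
from h import *
from scipy.optimize import least_squares
T=np.load("T1.npy"); g=cv2.cvtColor(cv2.imread("pics/w1.png"),cv2.COLOR_BGR2GRAY)
def blob(u,v,r):
    w=255.-g[v-r:v+r+1,u-r:u+r+1]; w=np.clip(w-w.min()-.5*np.ptp(w),0,None)
    y,x=np.mgrid[v-r:v+r+1,u-r:u+r+1]; return (x*w).sum()/w.sum(),(y*w).sum()/w.sum()
px=[blob(*c,8) for c in [(211,201),(236,174),(313,174),(339,201)]]
H=np.array([plane("wrist",p,.03,T)[:2] for p in px]); print(np.array(px),H)
# image left = ? fit angles both ways
for s in (1,-1):
    al=np.radians(s*np.array([-60,-30,30,60]))
    f=lambda p:(p[:2]-.085*np.c_[np.cos(p[2]+al),np.sin(p[2]+al)]-H).ravel()
    r=least_squares(f,[.481,.218,-.31]); print(s,r.x,np.degrees(r.x[2]),abs(r.fun).max())
p=cv2.inRange(g,0,45); n,l,st,c=cv2.connectedComponentsWithStats(p[150:195,258:290])
k=np.argmax(st[1:,4])+1; print(st[k],plane("wrist",c[k]+[258,150],.093,T))
```

```text
[[210.3943 200.0996]
 [234.7217 174.3278]
 [312.275  174.4253]
 [339.1164 201.547 ]] [[0.4175 0.1657]
 [0.3979 0.2024]
 [0.4246 0.2854]
 [0.4643 0.306 ]]
1 [0.371  0.2583 2.8186] 161.49446943982122 0.029696079150097754
-1 [ 0.4813  0.2218 -0.3159] -18.10248089218525 0.0018677964776569744
[ 9  8 10  3 10] [0.3873 0.2508 0.093 ]
```

Run:
```python
from h import *
T=np.load("T1.npy")
print(plane("wrist",(273.5,171),.096,T))
yaw=np.radians(72); k=np.array([.4005,.2465,0])
ctrl.goto(k+[0,0,.13],down(yaw)); ctrl.command_gripper(.65)
print(ctrl.move_l(k+[0,0,.062],vel=.08,contact_N=8), ctrl.current_contact_force())
ctrl.command_gripper(0)
print(ctrl.current_tool_pos(),ctrl.current_grip_width()*91,ctrl.current_contact_force(),ctrl.current_wrist_torque(),ctrl.current_grasp_force(),ctrl.current_t())
```

```text
[0.3983 0.2492 0.096 ]
False [ 0.1635 -0.6428  0.8759]
[0.401  0.2474 0.0622] 25.378117176419543 [-0.7763 11.2353  0.0381] [1.6608 0.2131 0.0992] 29.998463094234467 4.3
```

Run:
```python
from h import *
t=np.radians(72); tv=np.array([np.cos(t),np.sin(t),0])
b=np.array([.4005,.2465,.062])
for s in (.001,.002,.003):
    ctrl.move_l(b+s*tv,vel=.02); f=ctrl.current_contact_force(); print(s,ctrl.current_tool_pos(),f,f@tv)
    if f@tv<2: break
ctrl.move_l(b+s*tv+[0,0,.0185],vel=.05)
print(ctrl.current_tool_pos(),ctrl.current_contact_force(),ctrl.current_grip_width()*91,ctrl.current_t())
```

```text
0.001 [0.401  0.2477 0.0622] [0.0408 4.3048 3.9239] 4.10673881294668
0.002 [0.4012 0.2483 0.0621] [-1.1773 -0.2363  5.6893] -0.5885116663187719
[0.401  0.2482 0.0806] [ 1.9378 -3.1605 -9.7424] 25.326056189860818 5.3167
```

Run:
```python
from h import *
P=np.array([.4813,.2218,0]); a0=np.radians(-18.2)
off=np.array([.4011,.2482,0])-(P-.085*np.array([np.cos(a0),np.sin(a0),0]))
for d in range(10,61,10):
    a=a0-np.radians(d); k=P-.085*np.array([np.cos(a),np.sin(a),0])
    ctrl.move_l(k+[0,0,.0805],vel=.05,ori=down(a+np.pi/2))
    f=ctrl.current_contact_force(); print(d,ctrl.current_tool_pos(),f,ctrl.current_wrist_torque()[2],ctrl.current_grip_width()*91)
print(off,ctrl.current_t())
```

```text
10 [0.4068 0.2621 0.0803] [ 4.0646 -2.3574 -9.0762] -0.06172146697876296 25.33710786415423
20 [0.4147 0.2742 0.0802] [ 4.4858 -4.044  -9.08  ] -0.06887701354385707 25.243539324990817
30 [0.4247 0.2849 0.0801] [ 4.7219 -4.0451 -9.5891] -0.01924700313106794 25.672065965976135
40 [0.4363 0.2936 0.0799] [ 3.6361 -3.8268 -9.8395] -0.018229901493289055 25.346027220089535
50 [0.4493 0.3003 0.0799] [ 1.7425 -4.7422 -9.328 ] -0.005765711070830314 25.32079063689051
60 [0.4634 0.3046 0.08  ] [ 1.3767 -4.8477 -9.3061] -0.11264742642554419 25.01640152844812
[ 0.0005 -0.0001  0.    ] 8.0083
```

Run:
```python
from h import *
p=ctrl.current_tool_pos().copy()
for z in (.076,.070,.065):
    print(ctrl.move_l([*p[:2],z],vel=.04,contact_N=12),ctrl.current_tool_pos(),ctrl.current_contact_force())
ctrl.command_gripper(.65); ctrl.sleep(.3)
print(ctrl.current_contact_force())
ctrl.move_l([*p[:2],.2],vel=.15)
T=tool(); im=ctrl.read_camera("wrist"); cv2.imwrite("pics/w2.png",im); np.save("T2.npy",T)
im2=ctrl.read_camera("top");s=ctrl.read_camera("side"); cv2.imwrite("pics/top2.png",im2)
cv2.imwrite("pics/c2.png",np.hstack([cv2.resize(im2[210:330,110:225],(400,417),interpolation=2),cv2.resize(s[130:265,90:225],(400,417),interpolation=2)]))
print(ctrl.current_t())
```

```text
False [0.463  0.3044 0.0758] [ 0.7403 -3.9589 -9.4161]
False [0.4632 0.3045 0.0699] [-0.7852 -3.6746 -7.5553]
False [0.4633 0.3045 0.0651] [-0.926  -5.1299 -6.1138]
[ 0.7618  0.3002 -0.4231]
11.0333
```

View pics/c2.png

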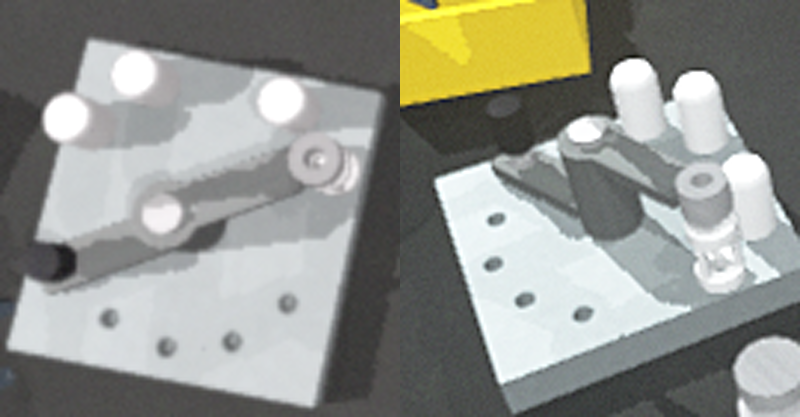

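The left panel shows the arm seated with its bush at crop (316,158), above the bored piece. The right panel shows the bush standing over the two-flange piece. The force followed the spring's law down into the hole, so I'll go on to the pin.

Run:
```python
from h import *
yaw=np.radians(-71.2); x=down(yaw)[:,0]; pin=np.array([.4505,-.2495,0])
p=ctrl.current_tool_pos(); ctrl.move_l([*p[:2],.27],vel=.2)
ctrl.goto(pin-.05*x+[0,0,.27],down(yaw))
T=tool(); im=ctrl.read_camera("wrist"); cv2.imwrite("pics/w3.png",im); np.save("T3.npy",T); print(T,ctrl.current_t())
```

```text
[[ 0.9462  0.3235  0.      0.4036]
 [ 0.3235 -0.9462  0.0002 -0.2651]
 [ 0.0001 -0.0001 -1.      0.27  ]
 [ 0.      0.      0.      1.    ]] 13.6417
```

View pics/w3.png

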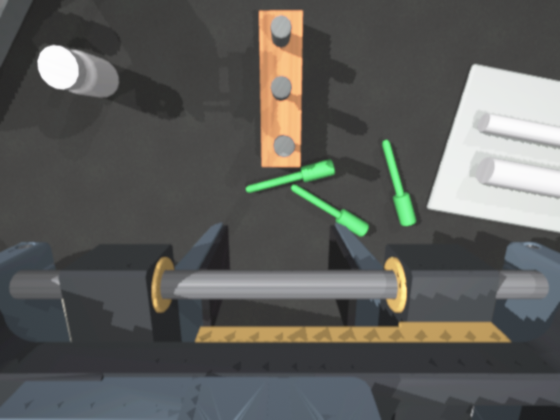

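View pics/w2.png

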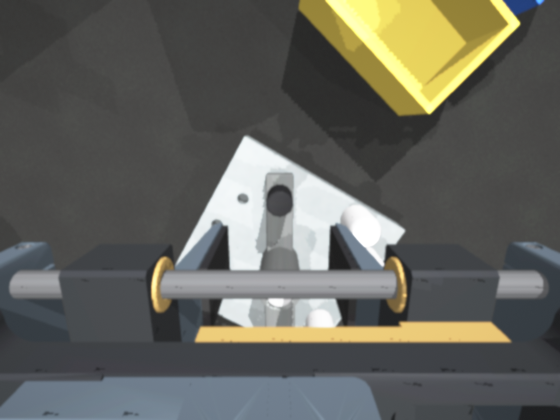

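The wrist view shows the three grey heads in line at (284,146), (281,87) and (281,28), with the long pin nearest. The green look-alikes lie off the stand, from (320,170) onwards. The second view (w2) shows the knob home at (279,200) on the low bar.

Run:
```python
from h import *
T=np.load("T3.npy"); im=cv2.imread("pics/w3.png"); hsv=cv2.cvtColor(im,cv2.COLOR_BGR2HSV)
H=[]
for (u,v),z in zip([(284,146),(281,87),(281,28)],[.131,.111,.091]):
    s=hsv[v-13:v+14,u-18:u+19]; m=((s[...,1]<60)&(s[...,2]>95)).astype(np.uint8)
    n,l,st,c=cv2.connectedComponentsWithStats(m); k=l[13,18]; uv=c[k]+[u-18,v-13]
    H.append(plane("wrist",uv,z,T)); print(uv,st[k],H[-1])
H=np.array(H);d=H[2]-H[0];print(np.linalg.norm(np.diff(H[:,:2],axis=0),axis=1),np.degrees(np.arctan2(d[1],d[0])))
```

```text
[283.6246 145.6862] [  8   3  21  21 341] [ 0.4539 -0.2539  0.131 ]
[280.625  87.179] [  8   3  20  22 352] [ 0.5067 -0.2328  0.111 ]
[280.4555  27.0216] [  8   1  20  23 371] [ 0.5633 -0.2133  0.091 ]
[0.0569 0.0599] 20.390170481055897
```

Run:
```python
from h import *
ctrl.command_gripper(.5)
pin=np.array([.452,-.253,0])
p=ctrl.current_tool_pos()
ya=np.radians(20.4); u=np.array([np.cos(ya),np.sin(ya),0]); 
def st(s):print(s,ctrl.current_tool_pos(),ctrl.current_grip_width()*91,ctrl.current_contact_force(),ctrl.current_contact_force()@u,ctrl.current_t())
ctrl.goto(pin+[0,0,.16],down(ya)); print(ctrl.current_q())
print(ctrl.move_l(pin+[0,0,.100],vel=.08,contact_N=6)); 
ctrl.command_gripper(0); st("grip A")
```

```text
[-35.8527  23.4371  95.932   -0.0019  60.6104 -56.1765]
False
grip A [ 0.4521 -0.2531  0.1002] 21.616768476491504 [-1.1734 -0.0946  2.882 ] -1.1327919619785056 16.8667
```

Run:
```python
from h import *
ya=np.radians(20.4); v=np.array([np.sin(ya),-np.cos(ya),0]); pin=np.array([.452,-.253,0])
ctrl.command_gripper(.5); ctrl.move_l(pin+[0,0,.16],vel=.12)
ctrl.goto(pin+[0,0,.16],down(ya-np.pi/2)); ctrl.command_gripper(.55)
print(ctrl.move_l(pin+[0,0,.100],vel=.08,contact_N=6)); ctrl.command_gripper(0)
print(ctrl.current_tool_pos(),ctrl.current_grip_width()*91,ctrl.current_contact_force(),ctrl.current_contact_force()@v,ctrl.current_t())
ctrl.move_l(pin+[0,0,.15],vel=.06); print(ctrl.current_contact_force())
ctrl.move_l(pin+[0,0,.25],vel=.15); 
T=tool();np.save("T4.npy",T); w=ctrl.read_camera("wrist"); s=ctrl.read_camera("side");cv2.imwrite("pics/s4.png",s)
print(ctrl.current_contact_force(),ctrl.current_grip_width()*91,ctrl.current_t())
cv2.imwrite("pics/c4.png",np.hstack([w[:,100:460],s[:,200:560]]))
```

```text
False
[ 0.452  -0.2529  0.1001] 20.634133304486713 [-0.9131  2.0684  3.7129] -2.2569271616542386 21.2917
[-0.0197 -0.1232 -1.5696]
[-0.9227  0.9248 -1.3201] 21.361817662125844 23.1917
```

View pics/c4.png

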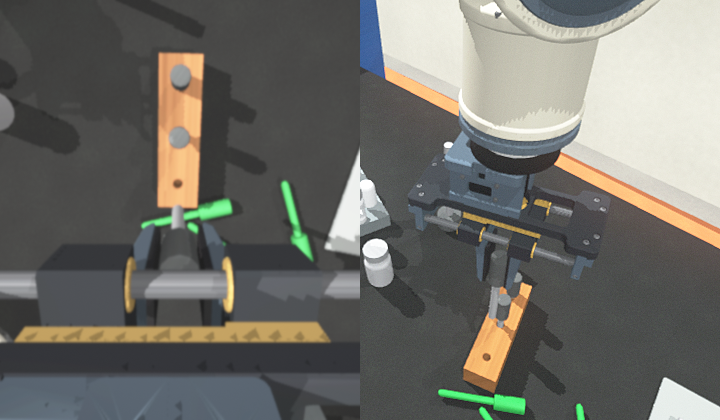

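Left panel: the pin hangs from the fingers, its shaft foreshortened at (177,215). Right panel: the stand's near hole is empty and the other two pins are still in place. Next I'll carry it across and measure the bush from the wrist.

Run:
```python
from h import *
B=np.array([.5018,.1239,0]); ya=np.radians(-69.6); x=down(ya)[:,0]
ctrl.move_l([.45,-.05,.25],vel=.2)
ctrl.move_l(B-.06*x+[0,0,.25],vel=.15)
T=tool();np.save("T5.npy",T); w=ctrl.read_camera("wrist");cv2.imwrite("pics/w5.png",w)
g=cv2.cvtColor(w,cv2.COLOR_BGR2GRAY)
p=ctrl.camera_params("wrist");M=np.linalg.inv(T@p["T_tool_cam"])
q=M[:3,:3]@(B+[0,0,.115])+M[:3,3]; print("expected px",p["cx"]-p["fx"]*q[0]/q[2],p["cy"]+p["fy"]*q[1]/q[2], "px/mm",p["fx"]/-q[2]/1000)
print(ctrl.current_t())
u,v=int(p["cx"]-p["fx"]*q[0]/q[2]),int(p["cy"]+p["fy"]*q[1]/q[2])
cv2.imwrite("pics/c5.png",cv2.resize(w[max(v-60,0):v+60,u-75:u+75],None,fx=5,fy=5,interpolation=2)); print(u-75,max(v-60,0))
```

```text
expected px 277.2068406854257 136.66504579148557 px/mm 1.0245039355051277
25.575
202 76
```

View pics/c5.png

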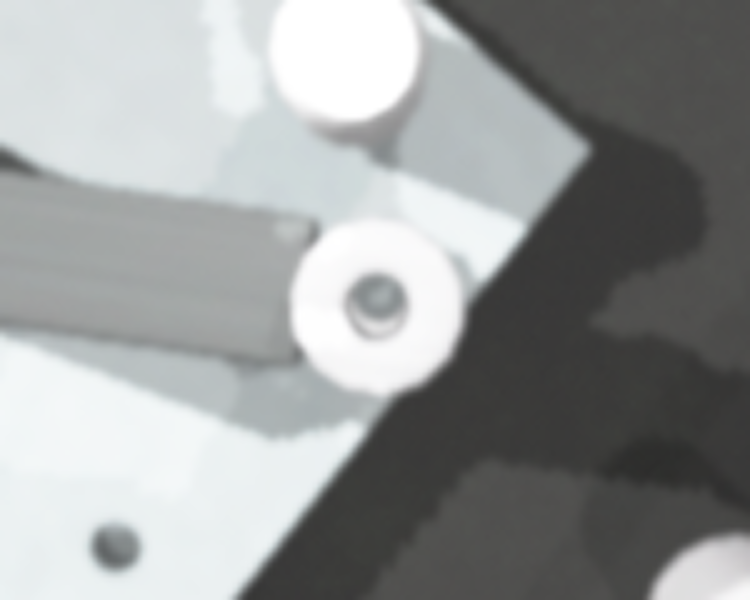

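The bush's top face is centred at crop (378,305), which is full-image (277.3,136.6). The prediction was (277.2,136.7), so its position is confirmed.

Run:
```python
from h import *
B=np.array([.5018,.1239,0])
ctrl.move_l(B+[0,0,.25],vel=.12); ctrl.move_l(B+[0,0,.216],vel=.08); f0=ctrl.current_contact_force()
h=ctrl.move_l(B+[0,0,.19],vel=.03,contact_N=5)
print(f0,h,ctrl.current_tool_pos(),ctrl.current_contact_force(),ctrl.current_wrist_torque(),ctrl.current_t())
```

```text
[ 0.2241  0.0056 -0.6943] False [0.5019 0.1239 0.1902] [-0.5526  0.2729 -2.0379] [-0.0729  0.1165 -0.0126] 27.8167
```

Run:
```python
from h import *
B=np.array([.5018,.1239,0])
for z in (.17,.15,.131):
    h=ctrl.move_l(B+[0,0,z],vel=.03,contact_N=6)
    print(h,ctrl.current_tool_pos(),ctrl.current_contact_force(),ctrl.current_t())
    if h: break
```

```text
False [0.5019 0.1239 0.1701] [ 0.6476 -0.5333 -1.7797] 28.6333
False [0.5019 0.1239 0.1501] [ 0.1803 -0.167  -1.5158] 29.45
False [0.5019 0.1239 0.1311] [-0.035   0.0726 -0.7425] 30.2333
```

Run:
```python
from h import *
B=np.array([.5018,.1239,0])
ctrl.command_gripper(.6); ctrl.sleep(.3)
ctrl.move_l(B+[0,0,.26],vel=.15); x=down(np.radians(-69.6))[:,0]
ctrl.move_l(B-.1*x+[0,0,.27],vel=.15)
w=ctrl.read_camera("wrist");s=ctrl.read_camera("side")
cv2.imwrite("pics/c6.png",np.hstack([cv2.resize(w[20:200,200:380],(400,400),interpolation=2),cv2.resize(s[130:265,90:225],(400,400),interpolation=2)]))
print(ctrl.current_contact_force(),ctrl.current_t())
```

```text
[-0.0814 -0.628  -0.6275] 33.1333
```

View pics/c6.png

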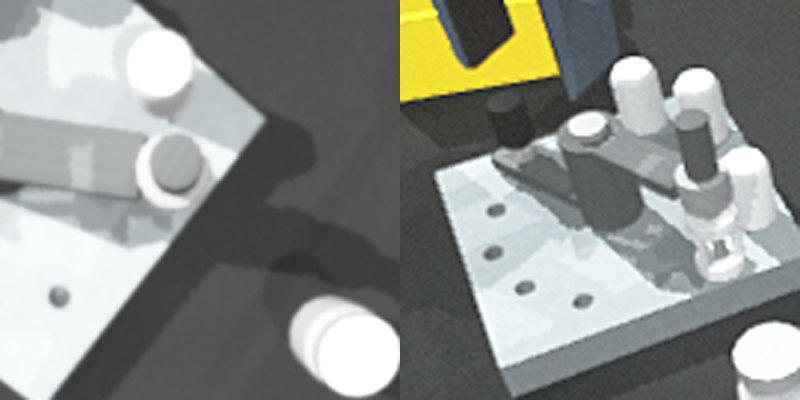

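The pin stands upright with its head resting on the bush, at crop-right (693,145). The shaft shows through the gap between the flanges, the knob is home, and the gripper is clear.

```bash
python3 -c "
from bench import ctrl
print(ctrl.sign_off(),ctrl.current_t())"
```

```text
the job is handed in; nothing more can be done
the job is handed in; nothing more can be done
```

I handed the job in at about 33 s of the 62 s allowed: the plunger is home with the bush over the bored workpiece, and the long pin stands upright through bush and workpiece, head on the bush, though no verdict came back.

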